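# Close the paint pots after the lesson

### The job

Close up the four open paint pots for the day: lay the brush that was left across one of them flat in the grey brush tray, and put each coloured stopper into the pot with the same coloured top, plug down and fully home. Leave the pots standing upright where they are.

Things in the scene. Friction and masses are not known exactly. Their poses are not given: they have to be found in the camera images.
- pot_red: Open non-spill paint pot, loose, about 0.3 kg: round white body, red top 77 mm across. Total height 62 mm; origin at the centre of its underside, z up. The top has a rim 62 mm above the bench (62 mm inside diameter), inside it a flat ledge 54 mm above the bench, and in the middle of the ledge a round hole 38 mm in diameter and 14 mm deep, dark inside.
- pot_yellow: Open non-spill paint pot, loose, about 0.3 kg: round white body, yellow top 77 mm across. Total height 62 mm; origin at the centre of its underside, z up. The top has a rim 62 mm above the bench (62 mm inside diameter), inside it a flat ledge 54 mm above the bench, and in the middle of the ledge a round hole 38 mm in diameter and 14 mm deep, dark inside.
- pot_blue: Open non-spill paint pot, loose, about 0.3 kg: round white body, blue top 77 mm across. Total height 62 mm; origin at the centre of its underside, z up. The top has a rim 62 mm above the bench (62 mm inside diameter), inside it a flat ledge 54 mm above the bench, and in the middle of the ledge a round hole 38 mm in diameter and 14 mm deep, dark inside.
- pot_green: Open non-spill paint pot, loose, about 0.3 kg: round white body, green top 77 mm across. Total height 62 mm; origin at the centre of its underside, z up. The top has a rim 62 mm above the bench (62 mm inside diameter), inside it a flat ledge 54 mm above the bench, and in the middle of the ledge a round hole 38 mm in diameter and 14 mm deep, dark inside.
- stopper_red: Loose red stopper of the red pot, 35 g, stands plug down; origin at the centre of its foot, z up. Upwards: plug 28 mm in diameter (foot 23, bevelled) to 12 mm; flange 50 mm in diameter from 12 to 20 mm; finger grip 24 mm in diameter from 20 to 46 mm (take it here; white dot on top). Home: flange on the pot's ledge, flush with its rim, origin 42 mm above the pot's underside.
- stopper_yellow: Loose yellow stopper of the yellow pot, 35 g, stands plug down; origin at the centre of its foot, z up. Upwards: plug 28 mm in diameter (foot 23, bevelled) to 12 mm; flange 50 mm in diameter from 12 to 20 mm; finger grip 24 mm in diameter from 20 to 46 mm (take it here; white dot on top). Home: flange on the pot's ledge, flush with its rim, origin 42 mm above the pot's underside.
- stopper_blue: Loose blue stopper of the blue pot, 35 g, stands plug down; origin at the centre of its foot, z up. Upwards: plug 28 mm in diameter (foot 23, bevelled) to 12 mm; flange 50 mm in diameter from 12 to 20 mm; finger grip 24 mm in diameter from 20 to 46 mm (take it here; white dot on top). Home: flange on the pot's ledge, flush with its rim, origin 42 mm above the pot's underside.
- stopper_green: Loose green stopper of the green pot, 35 g, stands plug down; origin at the centre of its foot, z up. Upwards: plug 28 mm in diameter (foot 23, bevelled) to 12 mm; flange 50 mm in diameter from 12 to 20 mm; finger grip 24 mm in diameter from 20 to 46 mm (take it here; white dot on top). Home: flange on the pot's ledge, flush with its rim, origin 42 mm above the pot's underside.
- brush: Loose flat paint brush, 30 g, 170 mm long, 12 mm thick, underside flat: wooden handle 11 to 15 mm wide, steel ferrule 21 mm, dark bristles. Lies level across the rim of one open pot, underside 62 mm above the bench. Origin near its balance point, on its underside (handle 15 mm wide here); x points to the bristles (ends at -87 and +85 mm), z up.
- brush_tray: Empty shallow grey brush tray, fixed, 210 mm (its x) by 80 mm (its y), 18 mm high, walls and floor 4 mm thick; origin at the centre of its underside, z up. The shut black watercolour tin with coloured dots, about as big, is not the tray.
There are look-alikes about, which are no part of the job. Leave any black look-alike of the stopper_blue alone.

How it is judged:
By the outcome, as a careful person would: the job done as asked, in the order asked, and still so for the second after the job is handed in, with the robot touching nothing.
It also fails if it takes over 112 s, if anything falls off the work surface, if the arm or the gripper's body presses on something with over 40 N, if the wrist force passes 120 N, or if a joint passes its speed limit or range.

### The arm

A 6-joint arm with a two-finger parallel gripper is mounted at the origin on the work surface. World frame = base frame: x ahead of the robot, y to its left, z up, the work surface at z = 0. Lengths are in m, angles in rad, forces in N, time in s.
With the tool pointing down it reaches from about 0.2 to 0.875 m from the base axis. Payload 3.4 kg.
Tool frame: the origin (TCP) lies between the finger pads; the fingertips stand 25 mm ahead of it and the grasp point (between the pads) lies 6 mm ahead of it (r.nose_length is the z of the fingertips in the tool frame, in m); z points along the fingers, x is the direction in which the jaws open and shut, and the axes are right-handed (so a half turn about z gives the same grasp; the last joint's range is limited). The gripper opens to 94 mm and grips with 3 to 60 N. Pads are 16 mm wide; open, the fingers measure 119 mm over their backs; the gripper's body (75 mm by 177 mm) begins 78 mm behind the grasp point.
Start: joints at [1.118, 0.276, 1.505, -0, 1.361, -0.121], TCP at [0.187, 0.544, 0.23] pointing down, gripper open.
Joint ranges: [-2.89, 2.89], [-0.75, 2.08], [0.22, 2.7], [-1.18, 4.32], [0.11, 2.71], [-2.7, 2.7]. Speed limits (rad/s): [2.57, 2.57, 3.14, 3.14, 3.14, 3.14].

### API

Orientations are given as a unit quaternion [w, x, y, z].
In Python, from plant import r, gripper_to, inverse_kinematics, vision, models, telemetry gives the robot as it stands. Calls block until the motion is done:
- r.move_to(position, orientation): joint-space move of the TCP to a pose.
- r.move_l(position, rot=None, vel=0.15, guard=None): straight line of the TCP; rot=None keeps the orientation; vel is the mean speed in m/s. With guard (N) it stops when the force on the tool has changed by that much, and returns True; else False.
- r.movej(angles): joint-space move.
- gripper_to(opening, f_grip=None): finger opening in m; f_grip is the grip in N (None keeps the last); returns when the fingers have stopped.
- r.hold(seconds).
- inverse_kinematics(position, orientation): joint angles nearest the present ones, or None.
- vision.snapshot(name): name is "side" or "top"; returns the picture (384x512x3 uint8, red, green, blue); there is no depth.
- vision.get_calibration(name): a dict with "fx", "fy", "cx", "cy" (pixels), "position" and "orientation" of the camera in the world. Camera axes: x right, y down, z forward; pixel columns grow to the right and rows downward; lengths in m; the calibration is good to about 2 mm. A picture is of the moment at which its call begins. get_calibration takes no time and is no camera call.
A pose or a line that the arm cannot do raises r.PlanningError and nothing moves.
- r.sign_off(): hands the job in, once; it reports no verdict.
Trained networks look in the newest picture that a camera, given by its name, has taken for a name from the list of things; names that differ only in an ending like _2 or _b are one class to them, and where a whole thing is asked for, a point or a joint stands for the part that bears it (a point fixed in the world has none). Each returns a list of dicts, best first, with "score" (0 to 1); they miss things now and then, are a little off and sometimes report something else, mostly with a low value. They report only what shows in the picture. A call takes as long as a camera call. They do not tell look-alikes from the thing itself.
- models.boxes_of(thing, camera): "at" ([x, y, z] in m, in world coordinates, good to about 4 mm: the middle of the surface that is visible of it).
- models.regions_of(thing, camera): "pixels" (384x512 bool, what is visible of it).
- models.mark_of(thing, camera): "at" ([x, y, z] in m, in world coordinates, good to about 4 mm: a listed point, or the origin of a listed thing).
Readings, each from a call of its own:
- telemetry.current_t(): time.
- telemetry.current_joints(): joint angles.
- telemetry.current_dq(): joint speeds.
- telemetry.current_joint_efforts(): joint torques, N m.
- telemetry.current_ee_pos(): TCP position.
- telemetry.current_tool_rot(): TCP orientation.
- telemetry.current_wrist_force(): force on the tool from outside, world axes, zero at the start.
- telemetry.current_torque(): the same for the moment, N m.
- telemetry.current_opening(): finger opening in m.
Only numpy, scipy, OpenCV 4.12 (cv2) and the standard library are available. Lean on these libraries where they do the work, as an engineer would, in place of code of your own. Each camera call takes 0.05 s, during which the arm holds its last target. There are 200 camera calls.

## Working session

There is one attempt and no reset: what is moved stays moved. The work goes in short steps, each a Python script; the robot and the scene stay as the last script left them, time stands still between calls to the robot, and variables do not carry over. Pictures are saved under pics/ and viewed, about 12 in all and at most 16, crops included, and the job is handed in when it is done.

```bash
ls; mkdir -p pics; python3 - <<'E'
from plant import r, vision, models, telemetry
import cv2
for c in("top","side"):
    im=vision.snapshot(c); cv2.imwrite(f"pics/{c}0.png",cv2.resize(im[:,:,::-1],(768,576)))
    print(c,vision.get_calibration(c))
    for t in ["pot_red","pot_yellow","pot_blue","pot_green","stopper_red","stopper_yellow","stopper_blue","stopper_green","brush","brush_tray"]:
        print(t,[(d["at"] if isinstance(d["at"],list) else d["at"].round(3).tolist(),round(d["score"],2)) for d in models.mark_of(t,c)])
print(telemetry.current_t(),telemetry.current_tool_rot())
E
```

```text
pics
top {'fx': 349.66011046792704, 'fy': 349.66011046792704, 'cx': 251.85917552094568, 'cy': 194.61715056440647, 'position': array([4.43327649e-01, 3.73251958e-04, 9.27198949e-01]), 'orientation': array([ 0.02775031, -0.69913522,  0.71416127, -0.02033592])}
pot_red [([0.5709, -0.2511, -0.0002], 0.69)]
pot_yellow [([0.6265, -0.1243, -0.0007], 0.61)]
pot_blue [([0.5793, 0.2399, -0.0011], 0.67)]
pot_green [([0.6376, 0.0115, 0.0038], 0.65), ([0.4143, 0.3601, 0.0003], 0.61), ([0.4779, -0.0989, 0.0053], 0.19)]
stopper_red [([0.4154, -0.2155, -0.002], 0.82), ([0.6347, 0.0101, -0.0006], 0.16)]
stopper_yellow [([0.4784, 0.1104, 0.0028], 0.63), ([0.6254, -0.1213, 0.0596], 0.57)]
stopper_blue [([0.3711, 0.0696, -0.0022], 0.85), ([0.358, -0.0187, -0.0003], 0.67), ([0.54, -0.0276, 0.0006], 0.57), ([0.3905, -0.1218, -0.0018], 0.56), ([0.4789, -0.0981, 0.0034], 0.54)]
stopper_green [([0.4261, 0.2021, -0.0017], 0.66)]
brush [([0.6255, -0.1234, 0.0597], 0.95)]
brush_tray [([0.4127, 0.358, 0.0045], 0.61)]
side {'fx': 492.22143884496273, 'fy': 492.22143884496273, 'cx': 252.8375080718403, 'cy': 196.40991073808627, 'position': array([-0.0112164 , -0.69747445,  0.95525477]), 'orientation': array([-0.36250447,  0.87904144, -0.28615308,  0.11829229])}
pot_red [([0.5703, -0.2492, -0.0014], 0.81), ([0.478, 0.1097, -0.0003], 0.17)]
pot_yellow [([0.6281, -0.1292, -0.0001], 0.63)]
pot_blue [([0.5753, 0.2421, -0.0021], 0.82)]
pot_green [([0.6368, 0.01, 0.0002], 0.91)]
stopper_red [([0.4114, -0.2149, 0.0037], 0.68)]
stopper_yellow [([0.4772, 0.1126, 0.0002], 0.81)]
stopper_blue [([0.5412, -0.0251, 0.0007], 0.74), ([0.3556, -0.0224, 0.0024], 0.73), ([0.4804, -0.0949, -0.0026], 0.58), ([0.3873, -0.1243, 0.0002], 0.56), ([0.3693, 0.0674, -0.0018], 0.49)]
stopper_green []
brush [([0.6245, -0.1215, 0.0606], 0.74)]
brush_tray []
1.1 [-2.70035872e-05  8.14166892e-01  5.80630924e-01  3.66910936e-05]
```

View pics/top0.png

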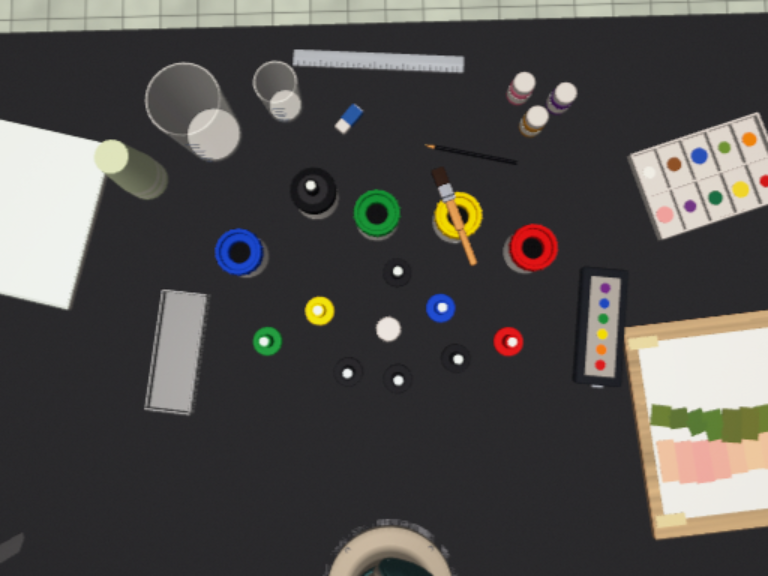

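View pics/side0.png

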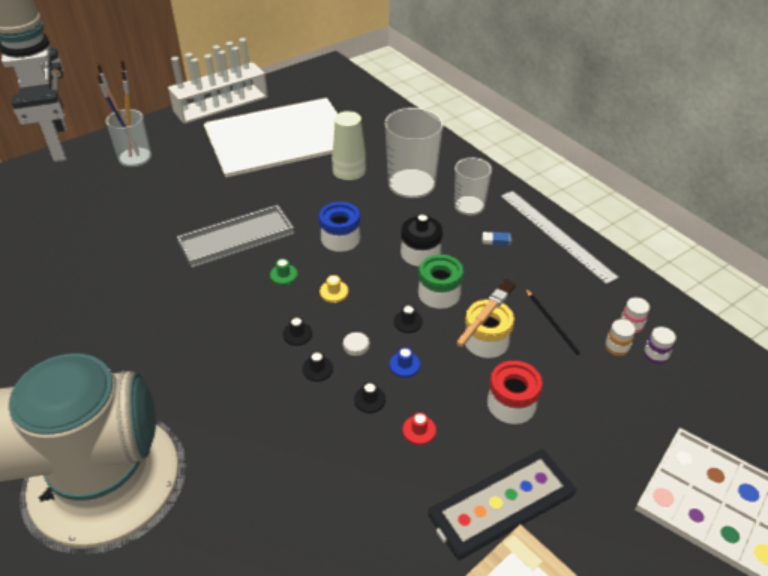

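Two views agree: the brush is on the yellow pot (top picture 440,170 to 475,265), the tray is at (176,352), and the blue stopper is at (441,308) with four black look-alikes around it. Next I'll measure more finely: white dots, dark holes, the brush axis and the tray rectangle.

```bash
cat > h.py <<'E'
import numpy as np, cv2
from scipy.spatial.transform import Rotation as R
from plant import r, gripper_to, inverse_kinematics, vision, models, telemetry
def down(a): return np.array([0,np.cos(a/2),np.sin(a/2),0])   # jaws open along angle a
def cam(c):
    k=vision.get_calibration(c); return k,R.from_quat(np.asarray(k["orientation"])[[1,2,3,0]])
def world(c,uv,z):
    k,Q=cam(c); uv=np.atleast_2d(uv).astype(float)
    d=Q.apply(np.c_[(uv[:,0]-k["cx"])/k["fx"],(uv[:,1]-k["cy"])/k["fy"],np.ones(len(uv))])
    p=np.asarray(k["position"]); return p+d*((z-p[2])/d[:,2])[:,None]
def pix(c,p):
    k,Q=cam(c); q=Q.inv().apply(np.asarray(p)-k["position"]); return np.array([k["fx"]*q[0]/q[2]+k["cx"],k["fy"]*q[1]/q[2]+k["cy"]])
def blob(c,im,at,z,kind,rad=12):
    """weighted centre of white dot / dark hole near world point at"""
    u,v=np.round(pix(c,[at[0],at[1],z])).astype(int)
    w=im[v-rad:v+rad+1,u-rad:u+rad+1].astype(float)
    m=(w.min(2)>120) if kind=="dot" else (w.max(2)<70)
    n,l,s,ce=cv2.connectedComponentsWithStats(m.astype(np.uint8))
    if n<2: return None,0
    d=[np.hypot(*(ce[i]-rad))-0.05*s[i,4] for i in range(1,n)]; i=1+int(np.argmin(d))
    return world(c,ce[i]+[u-rad,v-rad],z)[0][:2].round(4),int(s[i,4])
S={"red":(.413,-.215),"yellow":(.478,.111),"blue":(.479,-.0965),"green":(.426,.202)}
P={"red":(.5706,-.250),"yellow":(.627,-.126),"blue":(.577,.241),"green":(.637,.011)}
E
python3 - <<'E'
from h import *
for c in("top","side"):
    im=vision.snapshot(c)
    for k in S: print(c,k,"dot",blob(c,im,S[k],.046,"dot",8),"hole",blob(c,im,P[k],.054,"hole",11))
    m=models.regions_of("brush",c)[0]["pixels"]
    v,u=np.nonzero(m); w=world(c,np.c_[u,v],.072)[:,:2]
    b=cv2.minAreaRect(w.astype(np.float32)*1000); print("brush",b,cv2.boxPoints(b).round().tolist())
    w=w.astype(np.float32)
    l=cv2.fitLine(w,cv2.DIST_L2,0,.001,.001).ravel(); t=(w-l[2:])@l[:2]; print(l,t.min(),t.max())
im=vision.snapshot("top")
for d in models.regions_of("brush_tray","top"):
    v,u=np.nonzero(d["pixels"]); b=cv2.minAreaRect((world("top",np.c_[u,v],.012)[:,:2]*1000).astype(np.float32)); print("tray",d["score"],b)
E
```

```text
top red dot (array([ 0.4163, -0.213 ]), 33) hole (array([ 0.5719, -0.2503]), 141)
top yellow dot (array([0.4758, 0.1116]), 31) hole (array([ 0.6315, -0.137 ]), 43)
top blue dot (array([ 0.4762, -0.0978]), 32) hole (array([0.5757, 0.241 ]), 150)
top green dot (array([0.4249, 0.2027]), 31) hole (array([0.6365, 0.0091]), 157)
brush ((626.03466796875, -119.852294921875), (172.7030487060547, 22.737775802612305), 19.113245010375977) [[541.0, -137.0], [548.0, -159.0], [711.0, -102.0], [704.0, -81.0]]
[ 0.94730115  0.3203443   0.6334688  -0.11673847] -0.09439605 0.07832068
side red dot (array([ 0.4176, -0.2117]), 39) hole (array([ 0.5701, -0.2537]), 91)
side yellow dot (array([0.4779, 0.1133]), 29) hole (array([ 0.6281, -0.1336]), 45)
side blue dot (array([ 0.478 , -0.0967]), 36) hole (array([0.5747, 0.2376]), 38)
side green dot (array([0.4277, 0.2048]), 25) hole (array([0.6345, 0.0054]), 60)
brush ((624.1826171875, -122.58930206298828), (175.2743682861328, 23.811311721801758), 19.33595848083496) [[538.0, -140.0], [545.0, -163.0], [711.0, -105.0], [703.0, -82.0]]
[ 0.9431673   0.33231828  0.63387567 -0.11918639] -0.09791186 0.077367395
tray 0.77 ((410.3385009765625, 362.5068664550781), (86.57801818847656, 211.83010864257812), 82.24908447265625)
```

```bash
python3 - <<'E'
from h import *
n=np.radians
gripper_to(.045)
print(r.nose_length)
r.move_to([.625,-.121,.15],down(n(109)))
r.move_l([.625,-.121,.0643+.025],vel=.12)
gripper_to(0.0,15); print("open",telemetry.current_opening())
r.move_l([.625,-.121,.19],vel=.15)
r.move_to([.411,.360,.12],down(n(82)))
print(r.move_l([.411,.360,.0068+.025],vel=.08,guard=4),telemetry.current_ee_pos())
gripper_to(.045)
r.move_l([.411,.360,.15])
r.move_to([.40,.18,.25],down(n(90)))
for c in("top","side"):
    im=vision.snapshot(c); cv2.imwrite(f"pics/{c}1.png",cv2.resize(im[:,:,::-1],(768,576)))
    for k in P: print(c,k,"hole",blob(c,im,P[k],.054,"hole",11))
print(telemetry.current_t())
E
```

```text
0.025
open 0.014782770538723658
True [0.41044349 0.35959234 0.03145561]
top red hole (array([ 0.5719, -0.2502]), 140)
top yellow hole (array([ 0.6285, -0.1275]), 138)
top blue hole (array([0.5757, 0.2409]), 149)
top green hole (array([0.6365, 0.0091]), 157)
side red hole (array([ 0.5699, -0.2536]), 90)
side yellow hole (array([ 0.6267, -0.1306]), 59)
side blue hole (array([0.575 , 0.2376]), 36)
side green hole (array([0.6345, 0.0056]), 59)
12.6917
```

View pics/side1.png

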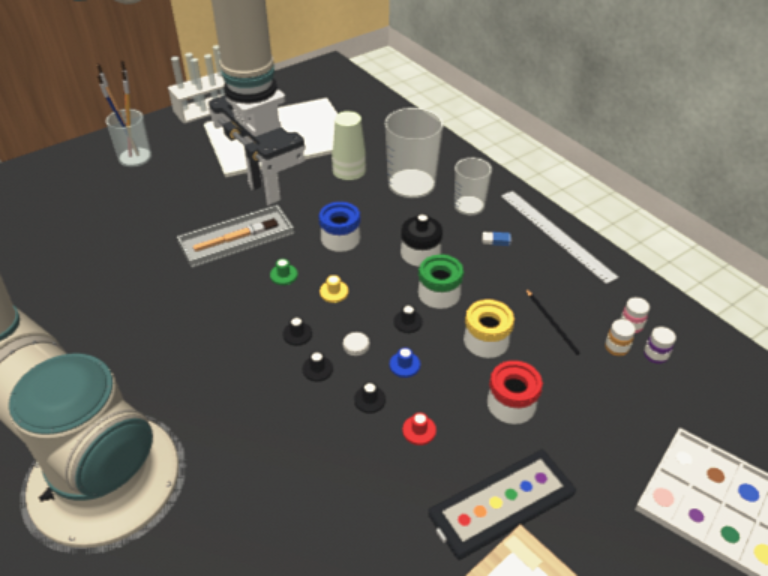

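View pics/top1.png

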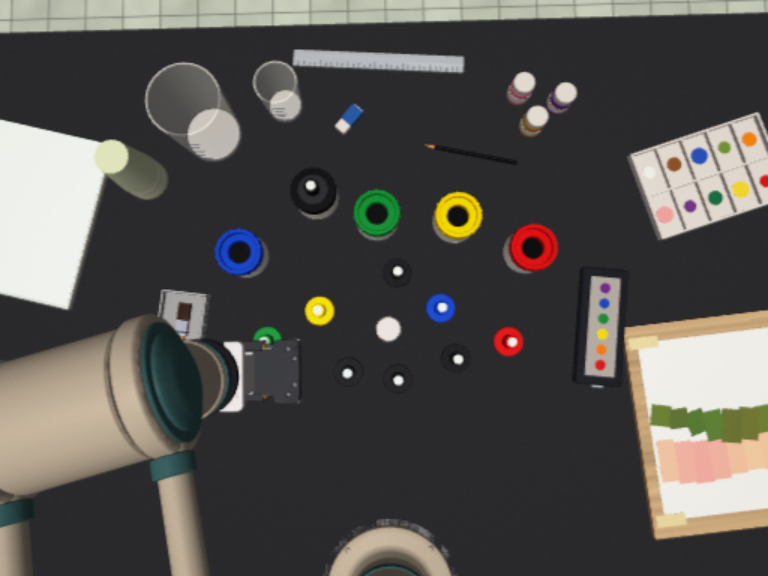

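The side picture shows the brush flat in the tray (about 235,237) and the pots unmoved. Red stopper first, as a check of the method.

```bash
cat >> h.py <<'E'
D={"red":(.4168,-.2125),"yellow":(.4766,.1122),"blue":(.4769,-.0974),"green":(.426,.2034)}
H={"red":(.5717,-.2505),"yellow":(.6285,-.1278),"blue":(.5759,.2408),"green":(.6365,.009)}
def stop(k):
    d,h=np.array(D[k]),np.array(H[k]); q=down(0)
    gripper_to(.05)
    r.move_to([*d,.11],q); r.move_l([*d,.049],vel=.1)
    gripper_to(0.,15); o=telemetry.current_opening()
    r.move_l([*d,.15],vel=.2); r.move_to([*h,.15],q)
    r.move_l([*h,.108],vel=.12)
    g=r.move_l([*h,.0895],vel=.04,guard=6)
    z=telemetry.current_ee_pos()[2]; f=telemetry.current_wrist_force()
    print(k,"grip",round(o,4),"contact",g,"z",round(z,4),np.round(f,1),"t",telemetry.current_t())
    return g and abs(z-.091)<.002
def release(h):
    gripper_to(.05); r.move_l([*h,.15],vel=.2)
E
python3 - <<'E'
from h import *
if stop("red"): release(H["red"])
E
```

```text
red grip 0.0239 contact True z 0.0907 [-0.2 -0.1  2. ] t 18.1417
```

```bash
python3 - <<'E'
from h import *
for k in("yellow","blue","green"):
    if not stop(k): print("STOP",k); break
    release(H[k])
r.move_to([.187,.544,.25],down(np.radians(71)))
for c in("top","side"):
    im=vision.snapshot(c); cv2.imwrite(f"pics/{c}2.png",cv2.resize(im[:,:,::-1],(768,576)))
    for k in H: print(c,k,blob(c,im,H[k],.088,"dot",8))
print(telemetry.current_t())
E
```

```text
yellow grip 0.0236 contact True z 0.0907 [0.7 0.2 1.6] t 24.825
blue grip 0.0237 contact True z 0.0907 [-0.3 -1.   2.7] t 31.0083
green grip 0.0235 contact True z 0.0908 [-1.1 -0.4  2.4] t 36.975
top red (array([ 0.5714, -0.251 ]), 36)
top yellow (array([ 0.6286, -0.1283]), 32)
top blue (array([0.5756, 0.241 ]), 34)
top green (array([0.6366, 0.0078]), 35)
side red (array([ 0.5726, -0.2498]), 36)
side yellow (array([ 0.6301, -0.1271]), 34)
side blue (array([0.5774, 0.2418]), 21)
side green (array([0.6378, 0.0094]), 26)
40.6333
```

View pics/top2.png

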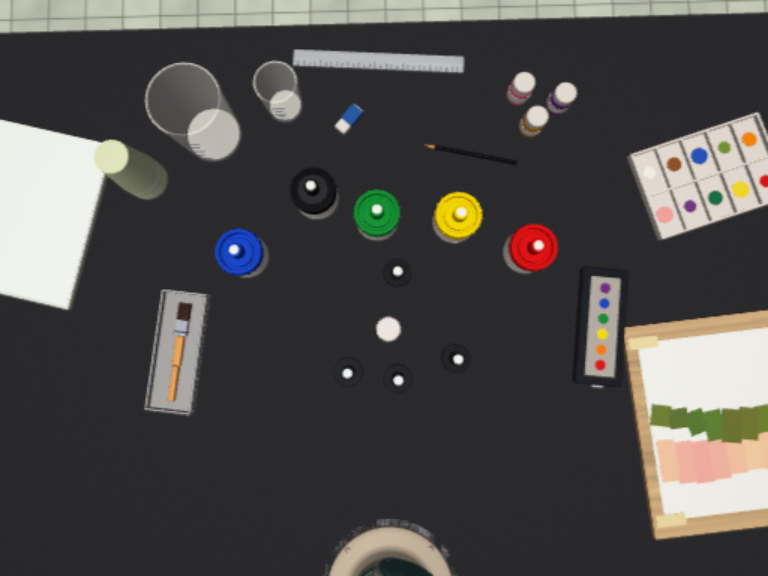

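View pics/side2.png

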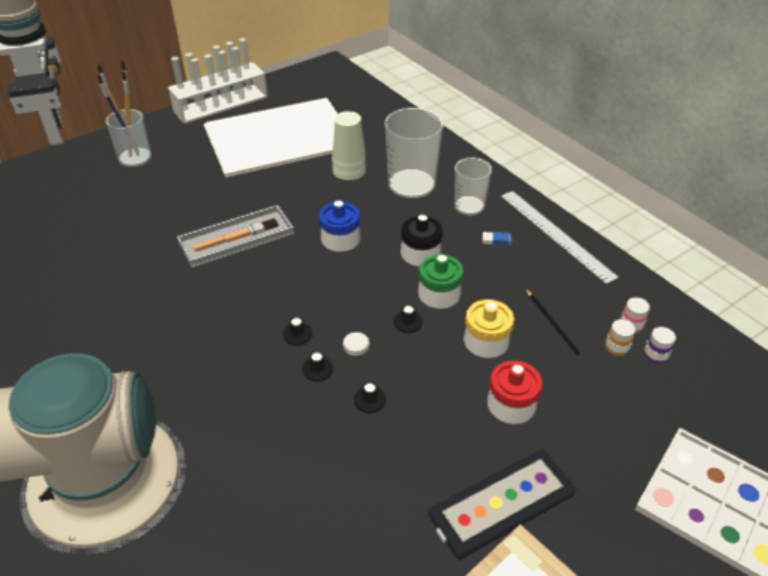

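The two pictures show all four pots stoppered in their own colours: red (533,247), yellow (459,215), blue (239,251) and green (377,213) in the top view. The brush lies inside the tray at (178,352), and the look-alikes haven't moved.

```bash
python3 -c "
from plant import r
r.sign_off()"
```

```text
the job is handed in; nothing more can be done
```

I've handed the job in at about 41 s of the 112 s allowed. First I moved the brush from the yellow pot to the grey tray, then put in the red, yellow, blue and green stoppers.

- **Stoppers:** each one touched down with the TCP at 90.7–90.8 mm, against 91 mm expected for fully home. Contact forces were a few newtons.
- **Positions:** in the final pictures, the stopper dots lie within about 1.3 mm (top camera) and 2 mm (side camera) of the hole centres.
- **Scene:** the brush lies flat in the tray, the pots stand upright where they were, and the black look-alikes are untouched.
- **Disagreement:** before the stoppers went in, the side camera put the hole centres 2–4 mm away from the top camera's. It saw only part of each hole, so I used the top camera's values. No check failed.

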